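# Level the counter riser with a spirit level

### The arm

A 7-joint arm with a two-finger parallel gripper is mounted at the origin on a cart in front of the work surface, level with it; the furniture and walls round the work are solid. World frame = base frame: x ahead of the robot, y to its left, z up, the work surface at z = 0. Lengths are in m, angles in rad, forces in N, time in s.
With the tool pointing down it reaches from about 0.425 to 0.925 m from the base axis. Payload 6.8 kg.
Tool frame: the origin (TCP) lies at the very end of the fingers, on their centre line; the grasp point (between the pads) lies 19 mm behind it; z points along the fingers, y is the line along which they close (so a half turn about z gives the same grasp; the last joint's range is limited). The gripper opens to 85 mm and grips with 20 to 120 N. Pads are 22 mm wide; open, the fingers measure 114 mm over their backs; the gripper's body (76 mm by 85 mm) begins 54 mm behind the grasp point. The pads swing forward as they close: fully open they stand 13 mm farther back than shut.
Start: joints at [1.183, 0.477, 0.022, 1.555, -0.011, 1.109, -0.083], TCP at [0.186, -0.649, 0.231] pointing down, gripper open.
Joint ranges: [-2.96, 2.96], [-0.34, 2.1], [-1.41, 1.46], [0.24, 2.44], [-1.37, 4.51], [0.17, 1.92], [-2.96, 2.96]. Speed limits (rad/s): [2.39, 2.39, 3.14, 3.14, 3.14, 3.14, 3.14].

### API

Orientations are given as a rotation vector (axis times angle).
In Python, from bench import r gives the robot as it stands.
- The arm moves only by the shell command python3 -m jog 'ROWS' [FORCE]. ROWS is JSON, a list of rows, each an object of numbers: "fingers": the finger opening in m, from 0 to 0.0854; "x", "y", "z": the shift along the tool's x, y, z in m; "rx", "ry", "rz": the turn, a rotation vector about the tool's x, y, z in degrees. In form: [{"fingers": .., "x": .., "y": .., "z": .., "rx": .., "ry": .., "rz": ..}, ...]. A call has 1 to 8 rows; each row shifts and turns the commanded pose from where the row before left it, along the tool's axes as they then stand; what a row does not reach is not made up. A row lasts 1/8 s, in which the tool goes at most 62.5 mm and 10.7 degrees, less where a joint would pass 70% of its speed; a pose out of reach is approached as far as the arm can. A call is refused whole if a number of a shift passes 0.0625 or a number of a turn 10.7, either way. A call with a gripper value outside its range is refused whole. The fingers move at their own pace and stop on an object; FORCE is the grip in N (left out, the last holds). Time passes only in rows, so rows that do not move let the fingers close. It gives the time, the measured TCP pose, the force, the opening and the grip force at its end, in the units of the state.
- r.get_obs(): the state, without advancing time (a new reading comes with each control period).
- r.grab_frame(name): name is "scene" or "top"; returns (picture, depth): 420x560x3 uint8, red, green, blue; 420x560 float32, m along the optical axis (not along the pixel's ray), 0 where there is no reading.
- r.get_calibration(name): a dict with "mtx" (3x3 intrinsics, pixels), "extrinsics" (4x4, takes a point from camera to world coordinates). Camera axes: x right, y down, z forward; pixel columns grow to the right and rows downward; lengths in m; the calibration is good to about 2 mm. A picture is of the moment at which its call begins. get_calibration takes no time and is no camera call.
- r.hand_in(): hands the job in; it is judged then, once.
Trained networks look in the newest picture that a camera, given by its name, has taken for a name from the list of things; names that differ only in an ending like _2 or _b are one class to them, and where a whole thing is asked for, a point or a joint stands for the part that bears it (a point fixed in the world has none). Each returns a list of dicts, best first, with "score" (0 to 1); they miss things now and then, are a little off and sometimes report something else, mostly with a low value. They report only what shows in the picture. A call takes as long as a camera call. They do not tell look-alikes from the thing itself.
- r.search_frame(target, camera): "xyz" ([x, y, z] in m, in world coordinates, good to about 4 mm: the middle of the surface that is visible of it).
- r.landmark_of(target, camera): "xyz" ([x, y, z] in m, in world coordinates, good to about 4 mm: a listed point, or the origin of a listed thing).
The state is a dict: "clock": time; "joints": joint angles; "qvel": joint speeds; "tau": joint torques, N m; "tcp_pos": TCP position; "orientation": TCP orientation; "contact_force": force on the tool from outside, world axes, zero at the start; "moment": the same for the moment, N m; "grip_width": finger opening in m; "gripper_force": force on a finger pad.
Only numpy, scipy, OpenCV 4.12 (cv2) and the standard library are available. Lean on these libraries where they do the work, as an engineer would, in place of code of your own. Each camera call takes 0.05 s, during which the arm holds its last target. There are 200 camera calls.

### The job

Pick up the spirit level, stand it upright, lengthwise in the middle of the clear part of the wooden riser's board, and let go of it. Then turn the black wheel of the riser's screw foot until the bubble rests centred between the two lines, and finally press down firmly (about 10 N) on top of the level and finish while still pressing it onto the board, with the bubble still centred. Do not disturb the jars and the tin behind the riser.

Things in the scene. Friction and masses are not known exactly. Their poses are not given: they have to be found in the camera images.
- level: The loose spirit level: aluminium bar 140 x 24 x 40 mm (long x wide x high, about 0.22 kg), black end caps, bubble vial along the middle of its top. It starts upright on the counter. Origin: centre of its underside; x along its length, z up. Grip it across its 24 mm width. Either end may point to the wheel. The whole top, vial included, is solid and may be pressed.
- bubble (a joint): The bubble's place in the vial as an angle in rad: equals the slope of the level's length, positive when its +x end is higher; 0 = centred. The white bubble, 16 mm long, floats toward the higher end, 0.33 mm per 0.001 rad; it stops at +-0.06 and settles in about 0.5 s. Two black lines stand 11 mm either side of the middle: clear of both lines is within about 0.009.
- bubble_mid (a point): Centre of the bubble's visible top; in the level's frame it is at y = 0 and about z = 0.037, and at x = 0 when centred.
- seat (a point): Point on the board's top surface, on its centre line, where the middle of the level belongs. x runs along the board towards the wheel, y across it, z out of its top. The board ends 195 mm from here beyond the wheel and 125 mm the other way.
- wheel_top (a point): Centre of the top of the black knurled wheel, 155 mm from seat along x. Wheel: 48 mm diameter, sides from 8 to 30 mm over the board, top 32 mm. The point does not turn with it. Clockwise from above raises this end, wheel too, 5 mm per rad (slope 0.02 per rad); level needs 1.1 to 2.5 rad clockwise at the start. Friction 0.1 N m; it stays where left, also while the level is pressed.
- spice_jar: Bystander: small spice jar with green cap, 45 mm in diameter, 97 mm high, behind the riser. Origin: centre of underside.
- honey_jar: Bystander: honey jar with red lid, 67 x 72 x 103 mm, behind the riser. Origin: centre of underside.
- fish_tin: Bystander: flat round tin, 86 mm in diameter, 40 mm high, behind the riser. Origin: centre of underside.
- board: The riser's wooden board, 320 x 120 x 16 mm, top about 75 mm above the counter. It pivots about its origin, low between the two fixed legs, 95 mm from seat at the end away from the wheel (x towards the wheel, z up, 63 mm below the top). At the start it slopes down to the wheel by 0.022 to 0.05 rad. The feet stand fast on the counter.
Not all that is in view belongs to the job. What is shaped like the level but blue or green is not meant.

How it is judged:
On the way, in this order (a step that is already met when the one before it is completed fails the run):
1. the level stands upright, lengthwise in the middle of the board, let go (x of level in the frame of seat between -0.04 and 0.04 m and y of level in the frame of seat between -0.035 and 0.035 m and z of level in the frame of seat between -0.004 and 0.004 m and angle between the x axis of level and the x axis of seat, either way round below 0.2 rad and angle between the z axis of level and the z axis of seat, either way round below 0.02 rad and contact force between each of the arm, the fingers and level below 0.2 N and linear speed of level below 0.02 m/s), for 0.5 s.
2. the foot is turned until the bubble rests centred, the level standing freely on the board (x of level in the frame of seat between -0.04 and 0.04 m and y of level in the frame of seat between -0.035 and 0.035 m and z of level in the frame of seat between -0.004 and 0.004 m and angle between the x axis of level and the x axis of seat, either way round below 0.2 rad and angle between the z axis of level and the z axis of seat, either way round below 0.02 rad and value of joint bubble between -0.009 and 0.009 rad and contact force between each of the arm, the fingers and level below 0.2 N), for 0.3 s.
At the end, for the whole second after the job is handed in: Level upright and lengthwise on the board (middle within 40 mm along and 35 mm across of the seat, within 0.2 rad), bubble centred within 0.009 rad, and the robot still pressing: over 6 N between level and board, over 3 N between robot and level (x of level in the frame of seat between -0.04 and 0.04 m and y of level in the frame of seat between -0.035 and 0.035 m and z of level in the frame of seat between -0.004 and 0.004 m and angle between the x axis of level and the x axis of seat, either way round below 0.2 rad and angle between the z axis of level and the z axis of seat, either way round below 0.02 rad and value of joint bubble between -0.009 and 0.009 rad and contact force between level and board above 6 N and contact force between any of the arm, the fingers and level above 3 N and linear speed of level below 0.02 m/s); the arm keeps its last pose, push and grip.
It fails at once if a bystander jar or tin is moved more than 30 mm or tipped (distance of any of spice_jar, honey_jar, fish_tin from where it was at the start of the episode above 0.03 m or angle between any of spice_jar, honey_jar, fish_tin's own z axis and vertical above 0.3 rad).
It also fails if it takes over 72 s, if anything falls off the work surface, if the arm or the gripper's body presses on something with over 40 N, if the wrist force passes 120 N, or if a joint passes its speed limit or range.

## Working session

There is one attempt and no reset: what is moved stays moved. The work goes in short steps, Python scripts to look and compute and a shell command to move; the robot and the scene stay as the last step left them, time stands still between calls to the robot, and variables do not carry over. Pictures are saved under pics/ and viewed, at most 10 in all, crops included, and the job is handed in when it is done.

```bash
ls; mkdir -p pics; python3 - <<'E'
from bench import r
import cv2,numpy as np
for c in ("scene","top"):
    im,d=r.grab_frame(c); cv2.imwrite(f"pics/{c}0.png",im[:,:,::-1])
    k=r.get_calibration(c); print(c,np.round(k["mtx"],1).tolist(),np.round(k["extrinsics"],3).tolist())
    for t in ("level","seat","wheel_top","bubble_mid","board","spice_jar","honey_jar","fish_tin"):
        print(t,[(np.round(x["xyz"],3).tolist(),round(x["score"],2)) for x in r.landmark_of(t,c)])
o=r.get_obs(); print(o)
E
```

```text
pics
scene [[502.4, 0.0, 274.7], [0.0, 502.4, 208.7], [0.0, 0.0, 1.0]] [[-0.616, -0.377, 0.691, -0.61], [-0.787, 0.301, -0.538, 0.889], [-0.005, -0.876, -0.483, 0.758], [0.0, 0.0, 0.0, 1.0]]
level [([0.368, 0.386, -0.001], 0.92), ([0.548, 0.349, 0.0], 0.65), ([0.348, 0.21, 0.002], 0.58), ([0.688, -0.381, -0.004], 0.21)]
seat [([0.5, 0.001, 0.072], 0.92), ([0.482, -0.158, 0.098], 0.44), ([0.515, 0.097, 0.01], 0.42)]
wheel_top [([0.482, -0.157, 0.096], 0.78)]
bubble_mid [([0.702, -0.116, -0.006], 0.31), ([0.481, -0.157, 0.097], 0.27)]
board [([0.517, 0.098, 0.008], 0.8)]
spice_jar [([0.702, -0.121, -0.003], 0.89)]
honey_jar [([0.688, -0.383, -0.002], 0.92)]
fish_tin [([0.695, -0.252, -0.001], 0.8)]
top [[416.0, 0.0, 278.2], [0.0, 416.0, 209.5], [0.0, 0.0, 1.0]] [[-0.006, -0.985, 0.171, 0.292], [-1.0, 0.01, 0.019, -0.012], [-0.02, -0.171, -0.985, 1.243], [0.0, 0.0, 0.0, 1.0]]
level [([0.54, 0.348, -0.002], 0.78), ([0.35, 0.208, 0.003], 0.74), ([0.374, 0.38, 0.003], 0.73)]
seat [([0.505, -0.0, 0.07], 0.62)]
wheel_top [([0.483, -0.151, 0.093], 0.9)]
bubble_mid []
board [([0.513, 0.094, 0.012], 0.77)]
spice_jar [([0.696, -0.119, 0.001], 0.82)]
honey_jar [([0.691, -0.381, -0.003], 0.68)]
fish_tin [([0.699, -0.247, -0.0], 0.97)]
{'clock': 0.9, 'joints': array([ 1.18288313,  0.47698236,  0.02236458,  1.55540859, -0.01150552,
        1.10932443, -0.08311736]), 'qvel': array([-0.00129148,  0.00078303,  0.00116575,  0.00093738,  0.00044968,
        0.00062546, -0.00042572]), 'tau': array([ 5.78348427e-04, -5.96317077e+01,  1.60654496e+00, -2.81546384e+01,
        1.25310413e-02,  1.68931136e-03,  4.76322998e-05]), 'tcp_pos': array([ 0.18644813, -0.6487427 ,  0.23131542]), 'orientation': array([-3.11089593e+00, -4.38081872e-01, -5.56548544e-05]), 'contact_force': array([-0.38742352, -0.59693231,  0.24164355]), 'moment': array([0.09387844, 0.03718682, 0.03498447]), 'gripper_force': 0.0, 'grip_width': 0.08538077922287896}
```

```bash
python3 - <<'E'
import cv2,numpy as np
a=cv2.imread("pics/scene0.png");b=cv2.imread("pics/top0.png")
cv2.imwrite("pics/both0.png",np.vstack([cv2.resize(a,(400,300)),cv2.resize(b,(400,300))]))
E
```

```text
(no output)
```

View pics/scene0.png

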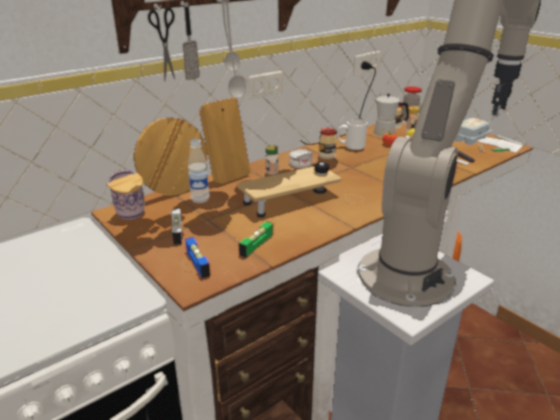

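View pics/top0.png

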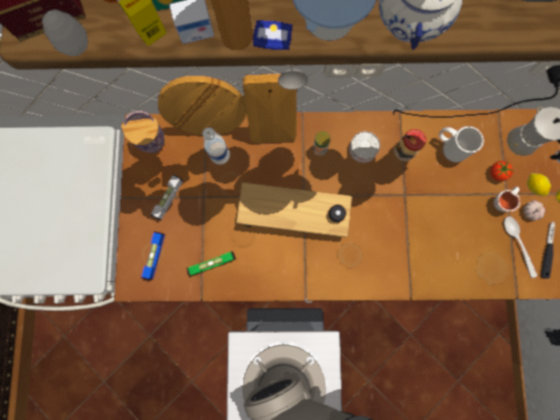

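The level candidates in the top view are silver (166,198), blue (152,256) and green (211,264). Silver fits the aluminium bar with black end caps. I'll confirm it in a crop and measure its yaw.

```bash
cat > h.py <<'E'
from bench import r
import cv2,numpy as np
from scipy.spatial.transform import Rotation as R
def cloud(c):
    im,d=r.grab_frame(c);k=r.get_calibration(c);K=k["mtx"];E=np.array(k["extrinsics"])
    v,u=np.mgrid[:420,:560]
    P=np.stack([(u-K[0][2])/K[0][0]*d,(v-K[1][2])/K[1][1]*d,d],-1)@E[:3,:3].T+E[:3,3]
    P[d==0]=np.nan
    return im,P
def to_tool(goal,yaw=None):
    o=r.get_obs();Q=R.from_rotvec(o["orientation"]);print("tool shift mm",np.round(Q.inv().apply(np.array(goal)-o["tcp_pos"])*1000,1))
def rect(P,m):
    p=P[m][:,:2].astype(np.float32)*1000
    return cv2.minAreaRect(p),p.mean(0),np.median(P[m][:,2])
def axis(P,m):
    p=P[m][:,:2];e,V=np.linalg.eigh(np.cov(p.T));a=V[:,1];return np.degrees(np.arctan2(a[1],a[0]))
E
python3 - <<'E'
from h import *
im,P=cloud("top")
cv2.imwrite("pics/crop1.png",cv2.resize(im[165:285,120:360,::-1],(800,400),interpolation=cv2.INTER_CUBIC))
x,y,z=P[...,0],P[...,1],P[...,2]
m=(abs(x-.54)<.09)&(abs(y-.348)<.07)&(z>.02)&(z<.06)
print(rect(P,m),axis(P,m),m.sum(),np.percentile(z[m],[5,50,95]))
m=(abs(x-.5)<.13)&(abs(y-.02)<.22)&(z>.055)&(z<.085)
print(rect(P,m),axis(P,m),m.sum())
p=P[m];A=np.c_[p[:,:2],np.ones(len(p))];print(np.linalg.lstsq(A,p[:,2],rcond=None)[0])
o=r.get_obs();print(R.from_rotvec(o["orientation"]).as_matrix().round(3))
E
```

```text
(((544.75830078125, 346.35626220703125), (25.165058135986328, 138.04461669921875), 62.7120246887207), array([543.0855 , 344.35126], dtype=float32), np.float64(0.03740098324734342)) 152.74607194275345 395 [0.02142699 0.03740098 0.04337293]
(((496.7431945800781, -35.94859313964844), (319.486328125, 121.3983383178711), 82.70856475830078), array([495.7483 , -28.03462], dtype=float32), np.float64(0.06945460461135555)) 82.20113731739833 4354
[0.00733559 0.03932419 0.06683383]
[[ 0.961  0.276  0.   ]
 [ 0.276 -0.961 -0.   ]
 [ 0.     0.    -1.   ]]
```

View pics/crop1.png

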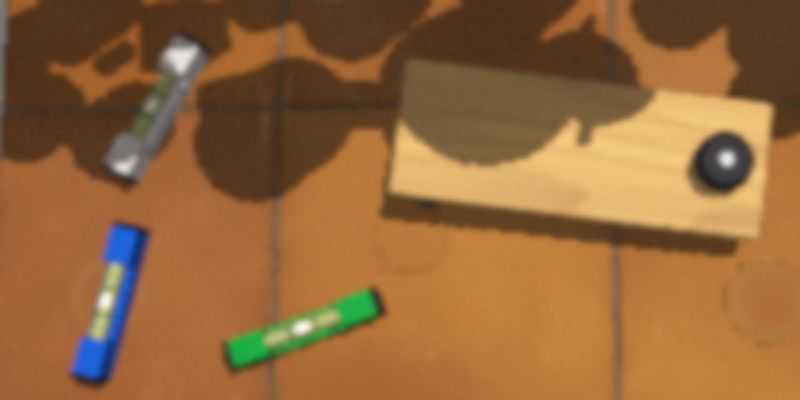

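The crop confirms the silver bar at crop (155,110) is the level: bare aluminium, vial on top. The blue (110,300) and green (300,328) ones are decoys. I'll move towards it now.

```bash
python3 -m jog '[{"x":0.045,"y":-0.037},{"x":0.045,"y":-0.037},{"x":0.045,"y":-0.037},{"x":0.045,"y":-0.037},{"x":0.045,"y":-0.037},{"x":0.045,"y":-0.037},{"x":0.045,"y":-0.037},{"x":0.045,"y":-0.037}]'; python3 - <<'E'
from h import *
print(r.get_obs()["joints"].round(2)); to_tool([.52,.05,.23])
E
```

```text
[ 1.18  0.48  0.02  1.56 -0.01  1.11 -0.08]
tool shift mm [ 513.5 -579.5    1.3]validation failed for argument at $[0]...
```

```bash
python3 -m jog '[{"fingers":0.085,"x":0.045,"y":-0.037,"z":0,"rx":0,"ry":0,"rz":0},{"fingers":0.085,"x":0.045,"y":-0.037,"z":0,"rx":0,"ry":0,"rz":0},{"fingers":0.085,"x":0.045,"y":-0.037,"z":0,"rx":0,"ry":0,"rz":0},{"fingers":0.085,"x":0.045,"y":-0.037,"z":0,"rx":0,"ry":0,"rz":0},{"fingers":0.085,"x":0.045,"y":-0.037,"z":0,"rx":0,"ry":0,"rz":0},{"fingers":0.085,"x":0.045,"y":-0.037,"z":0,"rx":0,"ry":0,"rz":0},{"fingers":0.085,"x":0.045,"y":-0.037,"z":0,"rx":0,"ry":0,"rz":0},{"fingers":0.085,"x":0.045,"y":-0.037,"z":0,"rx":0,"ry":0,"rz":0}]'; python3 - <<'E'
from h import *
print(r.get_obs()["joints"].round(2)); to_tool([.52,.05,.23])
E
```

```text
clock: 1.95
tcp_pos: [0.4516, -0.2634, 0.2317]
orientation: [3.11, 0.438, 0.001]
contact_force: [0.6, 0.2, -0.2]
grip_width: 0.0851
gripper_force: 0.0
[ 0.58  0.24 -0.19  1.91  0.05  1.   -0.93]
tool shift mm [ 152.2 -282.4    1.6]
```

```bash
python3 -m jog '[{"fingers":0.085,"x":0.028,"y":-0.052,"z":0,"rx":0,"ry":0,"rz":0},{"fingers":0.085,"x":0.028,"y":-0.052,"z":0,"rx":0,"ry":0,"rz":0},{"fingers":0.085,"x":0.028,"y":-0.052,"z":0,"rx":0,"ry":0,"rz":0},{"fingers":0.085,"x":0.028,"y":-0.052,"z":0,"rx":0,"ry":0,"rz":0},{"fingers":0.085,"x":0.028,"y":-0.052,"z":0,"rx":0,"ry":0,"rz":0},{"fingers":0.085,"x":0,"y":0,"z":0,"rx":0,"ry":0,"rz":-10.5},{"fingers":0.085,"x":0,"y":0,"z":0,"rx":0,"ry":0,"rz":-10.5},{"fingers":0.085,"x":0,"y":0,"z":0,"rx":0,"ry":0,"rz":-10.5}]'; python3 -m jog '[{"fingers":0.085,"x":0,"y":0,"z":0,"rx":0,"ry":0,"rz":-10.5},{"fingers":0.085,"x":0,"y":0,"z":0,"rx":0,"ry":0,"rz":-10.5},{"fingers":0.085,"x":0,"y":0,"z":0,"rx":0,"ry":0,"rz":-10.5},{"fingers":0.085,"x":0,"y":0,"z":0,"rx":0,"ry":0,"rz":-10.5},{"fingers":0.085,"x":0,"y":0,"z":0,"rx":0,"ry":0,"rz":-10.5},{"fingers":0.085,"x":0,"y":0,"z":0,"rx":0,"ry":0,"rz":-10.5},{"fingers":0.085,"x":0,"y":0,"z":0,"rx":0,"ry":0,"rz":-10.5},{"fingers":0.085,"x":0,"y":0,"z":0,"rx":0,"ry":0,"rz":-10.5}]'
python3 - <<'E'
from h import *
o=r.get_obs();print(o["joints"].round(2)); to_tool([.5445,.346,.12]);print(R.from_rotvec(o["orientation"]).as_matrix().round(3))
E
```

```text
clock: 2.95
tcp_pos: [0.5135, 0.0239, 0.2314]
orientation: [2.871, 1.275, 0.0]
contact_force: [0.0, -0.7, 0.2]
grip_width: 0.0853
gripper_force: 0.0
clock: 3.95
tcp_pos: [0.5135, 0.0236, 0.2314]
orientation: [1.281, 2.868, -0.0]
contact_force: [-0.2, -0.4, -0.2]
grip_width: 0.0852
gripper_force: 0.0
[ 0.43  0.29 -0.7   1.9   0.21  1.03  0.36]
tool shift mm [219.5 238.2 111.4]
[[-0.667  0.745  0.   ]
 [ 0.745  0.667 -0.   ]
 [-0.     0.    -1.   ]]
```

```bash
python3 -m jog '[{"fingers":0.085,"x":0.0365,"y":0.0397,"z":0.01,"rx":0,"ry":0,"rz":0},{"fingers":0.085,"x":0.0365,"y":0.0397,"z":0.01,"rx":0,"ry":0,"rz":0},{"fingers":0.085,"x":0.0365,"y":0.0397,"z":0.01,"rx":0,"ry":0,"rz":0},{"fingers":0.085,"x":0.0365,"y":0.0397,"z":0.01,"rx":0,"ry":0,"rz":0},{"fingers":0.085,"x":0.0365,"y":0.0397,"z":0.01,"rx":0,"ry":0,"rz":0},{"fingers":0.085,"x":0.0365,"y":0.0397,"z":0.01,"rx":0,"ry":0,"rz":0},{"fingers":0.085,"x":0,"y":0,"z":0.02,"rx":0,"ry":0,"rz":-10.4},{"fingers":0.085,"x":0,"y":0,"z":0.02,"rx":0,"ry":0,"rz":-10.4}]'
python3 - <<'E'
from h import *
o=r.get_obs();print(o["joints"].round(2)); to_tool([.5445,.346,.012]);print(R.from_rotvec(o["orientation"]).as_matrix().round(3))
E
```

```text
clock: 4.95
tcp_pos: [0.5463, 0.3467, 0.1307]
orientation: [0.74, 3.053, 0.0]
contact_force: [-0.4, -0.0, -1.0]
grip_width: 0.0853
gripper_force: 0.0
[-0.14  0.65 -0.75  1.67  0.51  1.02  0.03]
tool shift mm [  1.3  -1.5 118.7]
[[-0.889  0.458  0.   ]
 [ 0.458  0.889  0.   ]
 [-0.     0.    -1.   ]]
```

```bash
python3 -m jog '[{"fingers":0.085,"x":0.001,"y":-0.001,"z":0.03,"rx":0,"ry":0,"rz":0},{"fingers":0.085,"x":0,"y":0,"z":0.03,"rx":0,"ry":0,"rz":0},{"fingers":0.085,"x":0,"y":0,"z":0.03,"rx":0,"ry":0,"rz":0},{"fingers":0.085,"x":0,"y":0,"z":0.028,"rx":0,"ry":0,"rz":0},{"fingers":0.01,"x":0,"y":0,"z":0,"rx":0,"ry":0,"rz":0},{"fingers":0.01,"x":0,"y":0,"z":0,"rx":0,"ry":0,"rz":0},{"fingers":0.01,"x":0,"y":0,"z":0,"rx":0,"ry":0,"rz":0},{"fingers":0.01,"x":0,"y":0,"z":0,"rx":0,"ry":0,"rz":0}]' 40
python3 -m jog '[{"fingers":0.01,"x":0,"y":0,"z":0,"rx":0,"ry":0,"rz":0},{"fingers":0.01,"x":0,"y":0,"z":0,"rx":0,"ry":0,"rz":0},{"fingers":0.01,"x":0,"y":0,"z":0,"rx":0,"ry":0,"rz":0},{"fingers":0.01,"x":0,"y":0,"z":0,"rx":0,"ry":0,"rz":0}]'
```

```text
clock: 5.95
tcp_pos: [0.5462, 0.346, 0.0149]
orientation: [0.751, 3.049, 0.003]
contact_force: [-0.5, 1.8, 4.9]
grip_width: 0.0233
gripper_force: 41.7
clock: 6.45
tcp_pos: [0.5462, 0.346, 0.0149]
orientation: [0.751, 3.049, 0.003]
contact_force: [-0.9, 1.1, 6.9]
grip_width: 0.0235
gripper_force: 41.9
```

```bash
python3 -m jog '[{"fingers":0.01,"x":0,"y":0,"z":-0.06,"rx":0,"ry":0,"rz":0},{"fingers":0.01,"x":0,"y":0,"z":-0.06,"rx":0,"ry":0,"rz":0},{"fingers":0.01,"x":-0.0195,"y":-0.0545,"z":0,"rx":0,"ry":0,"rz":0},{"fingers":0.01,"x":-0.0195,"y":-0.0545,"z":0,"rx":0,"ry":0,"rz":0},{"fingers":0.01,"x":-0.0195,"y":-0.0545,"z":0,"rx":0,"ry":0,"rz":0},{"fingers":0.01,"x":-0.0195,"y":-0.0545,"z":0,"rx":0,"ry":0,"rz":0},{"fingers":0.01,"x":-0.0195,"y":-0.0545,"z":0,"rx":0,"ry":0,"rz":0},{"fingers":0.01,"x":-0.0195,"y":-0.0545,"z":0,"rx":0,"ry":0,"rz":0}]'
python3 -m jog '[{"fingers":0.01,"x":0,"y":0,"z":0,"rx":0,"ry":0,"rz":10},{"fingers":0.01,"x":0,"y":0,"z":0,"rx":0,"ry":0,"rz":10},{"fingers":0.01,"x":0,"y":0,"z":0,"rx":0,"ry":0,"rz":10},{"fingers":0.01,"x":0,"y":0,"z":0,"rx":0,"ry":0,"rz":10},{"fingers":0.01,"x":0,"y":0,"z":0,"rx":0,"ry":0,"rz":10},{"fingers":0.01,"x":0,"y":0,"z":0,"rx":0,"ry":0,"rz":10},{"fingers":0.01,"x":0,"y":0,"z":0,"rx":0,"ry":0,"rz":10},{"fingers":0.01,"x":0,"y":0,"z":0,"rx":0,"ry":0,"rz":0}]'
python3 - <<'E'
from h import *
o=r.get_obs();print(o["joints"].round(2)); to_tool([.501,-.001,.09]);print(R.from_rotvec(o["orientation"]).as_matrix().round(3))
im,P=cloud("scene");cv2.imwrite("pics/s1.png",cv2.resize(im[120:260,200:390,::-1],(760,560),interpolation=cv2.INTER_CUBIC))
E
```

```text
clock: 7.45
tcp_pos: [0.4961, -0.0009, 0.1333]
orientation: [-0.751, -3.05, 0.001]
contact_force: [1.3, -0.4, -2.6]
grip_width: 0.0232
gripper_force: 40.9
clock: 8.45
tcp_pos: [0.4965, 0.0012, 0.1333]
orientation: [2.363, 2.07, -0.001]
contact_force: [-0.2, -0.7, -1.8]
grip_width: 0.0232
gripper_force: 40.9
[ 0.32  0.36 -0.53  2.04  0.25  0.8  -0.49]
tool shift mm [-1.6  4.7 43.3]
[[ 0.132  0.991 -0.   ]
 [ 0.991 -0.132 -0.001]
 [-0.001 -0.    -1.   ]]
```

View pics/s1.png

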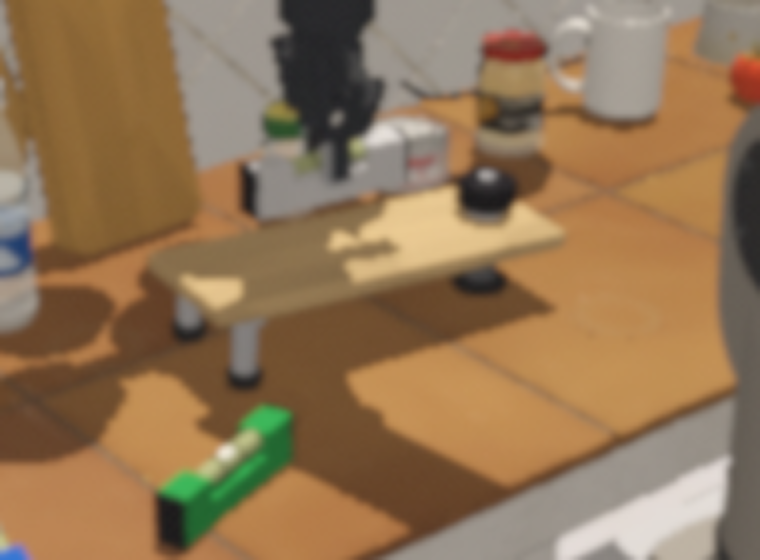

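```bash
python3 -m jog '[{"fingers":0.01,"x":-0.0016,"y":0.0047,"z":0,"rx":0,"ry":2.2,"rz":0},{"fingers":0.01,"x":0,"y":0,"z":0.02,"rx":0,"ry":0,"rz":0},{"fingers":0.01,"x":0,"y":0,"z":0.019,"rx":0,"ry":0,"rz":0},{"fingers":0.01,"x":0,"y":0,"z":0,"rx":0,"ry":0,"rz":0},{"fingers":0.01,"x":0,"y":0,"z":0.003,"rx":0,"ry":0,"rz":0},{"fingers":0.01,"x":0,"y":0,"z":0.001,"rx":0,"ry":0,"rz":0}]'; python3 -m jog '[{"fingers":0.01,"x":0,"y":0,"z":0.001,"rx":0,"ry":0,"rz":0},{"fingers":0.01,"x":0,"y":0,"z":0.001,"rx":0,"ry":0,"rz":0}]'
```

```text
clock: 9.25
tcp_pos: [0.5021, 0.0006, 0.0909]
orientation: [-2.346, -2.052, -0.046]
contact_force: [0.4, -0.5, -2.9]
grip_width: 0.0232
gripper_force: 40.8
clock: 9.5
tcp_pos: [0.5019, 0.0007, 0.0886]
orientation: [-2.346, -2.052, -0.046]
contact_force: [0.4, 0.0, -2.5]
grip_width: 0.0234
gripper_force: 40.8
```

```bash
python3 -m jog '[{"fingers":0.01,"x":0,"y":0,"z":0.001,"rx":0,"ry":0,"rz":0},{"fingers":0.01,"x":0,"y":0,"z":0,"rx":0,"ry":0,"rz":0}]'; python3 -m jog '[{"fingers":0.01,"x":0,"y":0,"z":0.001,"rx":0,"ry":0,"rz":0},{"fingers":0.01,"x":0,"y":0,"z":0,"rx":0,"ry":0,"rz":0}]';  python3 -m jog '[{"fingers":0.01,"x":0,"y":0,"z":0.001,"rx":0,"ry":0,"rz":0},{"fingers":0.01,"x":0,"y":0,"z":0,"rx":0,"ry":0,"rz":0}]'
```

```text
clock: 9.75
tcp_pos: [0.5016, 0.0007, 0.0873]
orientation: [-2.346, -2.051, -0.045]
contact_force: [-0.4, -0.4, -2.4]
grip_width: 0.0236
gripper_force: 40.8
clock: 10.0
tcp_pos: [0.5016, 0.0008, 0.0863]
orientation: [-2.346, -2.051, -0.045]
contact_force: [-0.1, -0.2, -1.3]
grip_width: 0.0231
gripper_force: 40.8
clock: 10.25
tcp_pos: [0.5017, 0.0008, 0.086]
orientation: [-2.346, -2.051, -0.045]
contact_force: [-3.7, -0.6, 6.9]
grip_width: 0.0229
gripper_force: 42.0
```

```bash
python3 -m jog '[{"fingers":0.06,"x":0,"y":0,"z":0,"rx":0,"ry":0,"rz":0},{"fingers":0.06,"x":0,"y":0,"z":0,"rx":0,"ry":0,"rz":0},{"fingers":0.06,"x":0,"y":0,"z":0,"rx":0,"ry":0,"rz":0},{"fingers":0.06,"x":0,"y":0,"z":-0.02,"rx":0,"ry":0,"rz":0},{"fingers":0.06,"x":0,"y":0,"z":-0.04,"rx":0,"ry":0,"rz":0},{"fingers":0.06,"x":0,"y":0,"z":-0.06,"rx":0,"ry":0,"rz":0},{"fingers":0.06,"x":0,"y":0,"z":-0.03,"rx":0,"ry":0,"rz":0}]'
python3 - <<'E'
from h import *
im,P=cloud("top")
x,y,z=P[...,0],P[...,1],P[...,2]
m=(abs(x-.5)<.05)&(abs(y)<.1)&(z>.095)&(z<.13)
print(rect(P,m),axis(P,m),m.sum())
for c in("scene","top"):
  if c=="scene": r.grab_frame(c)
  for t in("level","seat","wheel_top","bubble_mid"):
    print(c,t,[(np.round(q["xyz"],3).tolist(),round(q["score"],2)) for q in r.landmark_of(t,c)])
o=r.get_obs();print(o["joints"].round(2));to_tool([.4825,-.154,.2])
E
```

```text
clock: 11.12
tcp_pos: [0.5021, -0.0047, 0.2383]
orientation: [-2.348, -2.053, -0.05]
contact_force: [1.0, 0.2, -0.9]
grip_width: 0.06
gripper_force: 0.0
(((506.9489440917969, 43.371734619140625), (51.67658996582031, 24.698017120361328), 82.41265106201172), array([505.73178 ,  46.421093], dtype=float32), np.float64(0.11140547517956645)) 78.78211256181213 156
scene level [([0.502, 0.004, 0.073], 0.9), ([0.349, 0.209, 0.002], 0.78), ([0.371, 0.385, -0.0], 0.74)]
scene seat [([0.503, 0.001, 0.069], 0.77), ([0.696, -0.249, -0.001], 0.72), ([0.484, -0.159, 0.094], 0.43)]
scene wheel_top [([0.482, -0.159, 0.096], 0.97), ([0.689, -0.382, -0.001], 0.63), ([0.693, -0.25, 0.0], 0.18)]
scene bubble_mid []
top level [([0.372, 0.382, 0.006], 0.88), ([0.348, 0.207, 0.005], 0.67), ([0.499, 0.004, 0.068], 0.48)]
top seat [([0.499, 0.0, 0.068], 0.98)]
top wheel_top [([0.485, -0.154, 0.093], 0.66)]
top bubble_mid []
[ 0.42  0.24 -0.59  1.93  0.11  1.01 -0.35]
tool shift mm [-151.4    2.2   28.4]
```

```bash
python3 -m jog '[{"fingers":0.078,"x":-0.052,"y":0.001,"z":0.01,"rx":0,"ry":0,"rz":0},{"fingers":0.078,"x":-0.052,"y":0.001,"z":0.02,"rx":0,"ry":0,"rz":0},{"fingers":0.078,"x":-0.05,"y":0,"z":0.03,"rx":0,"ry":0,"rz":0},{"fingers":0.078,"x":0,"y":0,"z":0.04,"rx":0,"ry":0,"rz":0},{"fingers":0.078,"x":0,"y":0,"z":0,"rx":0,"ry":0,"rz":0}]'
python3 - <<'E'
from h import *
o=r.get_obs();print(o["joints"].round(2));to_tool([.483,-.155,.069]);M=R.from_rotvec(o["orientation"]).as_matrix();print(M.round(3))
E
```

```text
clock: 12.25
tcp_pos: [0.4804, -0.1534, 0.1267]
orientation: [-2.342, -2.047, -0.04]
contact_force: [-0.9, 0.2, 0.0]
grip_width: 0.0778
gripper_force: 0.0
[ 0.6   0.38 -0.47  2.02  0.18  0.8  -0.11]
tool shift mm [-3.5  3.2 57.6]
[[ 0.134  0.991 -0.001]
 [ 0.99  -0.134  0.041]
 [ 0.04  -0.007 -0.999]]
```

```bash
python3 -m jog '[{"fingers":0.078,"x":-0.0035,"y":0.003,"z":0.02,"rx":0,"ry":0,"rz":0},{"fingers":0.078,"x":0,"y":0,"z":0.02,"rx":0,"ry":0,"rz":0},{"fingers":0.078,"x":0,"y":0,"z":0.016,"rx":0,"ry":0,"rz":0},{"fingers":0.078,"x":0,"y":0,"z":0,"rx":0,"ry":0,"rz":0}]' 30
python3 -m jog '[{"fingers":0.03,"x":0,"y":0,"z":0,"rx":0,"ry":0,"rz":0},{"fingers":0.03,"x":0,"y":0,"z":0,"rx":0,"ry":0,"rz":0},{"fingers":0.03,"x":0,"y":0,"z":0,"rx":0,"ry":0,"rz":0},{"fingers":0.03,"x":0,"y":0,"z":0,"rx":0,"ry":0,"rz":0}]' 30
```

```text
clock: 12.75
tcp_pos: [0.4855, -0.1549, 0.0731]
orientation: [-2.344, -2.052, -0.044]
contact_force: [0.8, 0.7, 0.3]
grip_width: 0.0781
gripper_force: 0.0
clock: 13.25
tcp_pos: [0.4818, -0.1554, 0.0737]
orientation: [-2.342, -2.048, -0.036]
contact_force: [-11.9, 1.3, 12.7]
grip_width: 0.0471
gripper_force: 28.8
```

```bash
python3 -m jog '[{"fingers":0.03,"x":0,"y":-0.003,"z":-0.0015,"rx":0,"ry":0,"rz":0},{"fingers":0.03,"x":0,"y":0,"z":-0.0009,"rx":0,"ry":0,"rz":10},{"fingers":0.03,"x":0,"y":0,"z":-0.0009,"rx":0,"ry":0,"rz":10},{"fingers":0.03,"x":0,"y":0,"z":-0.0009,"rx":0,"ry":0,"rz":10}]' 30;python3 -m jog '[{"fingers":0.03,"x":0,"y":0,"z":-0.0009,"rx":0,"ry":0,"rz":10},{"fingers":0.03,"x":0,"y":0,"z":-0.0009,"rx":0,"ry":0,"rz":10},{"fingers":0.03,"x":0,"y":0,"z":-0.0009,"rx":0,"ry":0,"rz":10},{"fingers":0.03,"x":0,"y":0,"z":0,"rx":0,"ry":0,"rz":0}]' 30
python3 - <<'E'
from h import *
o=r.get_obs();print(o["joints"].round(2),o["moment"].round(2))
im,P=cloud("top");cv2.imwrite("pics/t2.png",cv2.resize(im[170:250,220:370,::-1],(750,400),interpolation=cv2.INTER_CUBIC))
x,y,z=P[...,0],P[...,1],P[...,2]
m=(abs(x-.515)<.12)&(y<.12)&(y>.075)&(z>.055)&(z<.09)
p=P[m];A=np.c_[p[:,:2],np.ones(len(p))];print(m.sum(),np.linalg.lstsq(A,p[:,2],rcond=None)[0])
im,P=cloud("scene");cv2.imwrite("pics/s2.png",cv2.resize(im[150:220,225:365,::-1],(800,400),interpolation=cv2.INTER_CUBIC))
E
```

```text
clock: 13.75
tcp_pos: [0.481, -0.1543, 0.0767]
orientation: [-2.792, -1.363, -0.03]
contact_force: [-1.6, 2.7, -9.0]
grip_width: 0.0468
gripper_force: 36.2
clock: 14.25
tcp_pos: [0.4807, -0.1531, 0.0794]
orientation: [-3.043, -0.601, -0.014]
contact_force: [-3.7, 5.5, -7.8]
grip_width: 0.0469
gripper_force: 36.7
[ 0.36  0.42 -0.19  2.07  0.06  0.67 -1.03] [ 0.53  0.48 -0.05]
646 [0.00803097 0.00774306 0.06944505]
```

View pics/s2.png

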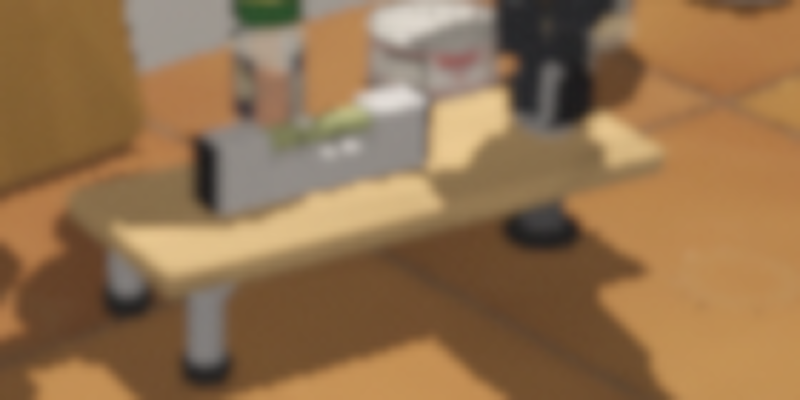

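```bash
cat >> h.py <<'E'
def slope(show=False):
    a=np.array([-.127,-.992]);n=np.array([.992,-.127])
    for c in("top","scene"):
        im,P=cloud(c);q=P[...,:2]-np.array([.501,-.001]);s=q@a;t=q@n;z=P[...,2]
        def fit(m):
            for i in range(3):
                A=np.c_[s[m],t[m],np.ones(m.sum())];k=np.linalg.lstsq(A,z[m],rcond=None)[0]
                res=z-(k[0]*s+k[1]*t+k[2]);m=m&(abs(res)<[.01,.006,.004][i])
            return k,m.sum()
        b=(s>-.118)&(s<.188)&(abs(t)<.052)&((abs(t)>.024)|(abs(s)>.085))&(z>.05)&(z<.095)&(np.hypot(s-.155,t)>.04)
        g=(s>-.3)&(s<.4)&(t<-.09)&(t>-.2)&(abs(z)<.015)
        (kb,nb),(kg,ng)=fit(b),fit(g)
        print(c,"board slope",kb.round(4),nb,"counter",kg.round(4),ng,"net",round(kb[0]-kg[0],4))
        # bubble: whiteness (blue channel / min) profile along the level's top
        k=r.get_calibration(c);K=np.array(k["mtx"]);E=np.linalg.inv(k["extrinsics"])
        S=np.arange(-.05,.0501,.002);prof=[]
        f=im.astype(np.float32)
        for sv in S:
            v=[]
            for tv in(-.003,0,.003):
                p=np.r_[np.array([.5015,.001])+a*sv+n*tv,.071+.037+kb[0]*sv];pc=K@(E[:3,:3]@p+E[:3,3]);v.append(cv2.remap(f,np.float32([[pc[0]/pc[2]]]),np.float32([[pc[1]/pc[2]]]),cv2.INTER_LINEAR)[0,0])
            prof.append(np.mean(v,0))
        prof=np.array(prof);print(" ".join(f"{1000*s_:.0f}:{p[2]:.0f}" for s_,p in zip(S,prof)))
E
python3 -c "
from h import *
slope()"
```

```text
top board slope [-0.021  -0.0018  0.0726] 1964 counter [-0.0006 -0.0014 -0.0006] 5471 net -0.0204
-50:120 -48:120 -46:120 -44:120 -42:120 -40:118 -38:111 -36:101 -34:89 -32:77 -30:72 -28:70 -26:70 -24:69 -22:69 -20:70 -18:71 -16:79 -14:89 -12:101 -10:110 -8:114 -6:112 -4:103 -2:92 0:83 2:80 4:81 6:85 8:90 10:98 12:108 14:116 16:123 18:126 20:128 22:130 24:131 26:133 28:143 30:163 32:195 34:219 36:233 38:238 40:239 42:239 44:240 46:240 48:240 50:240
scene board slope [-0.0181  0.002   0.0733] 595 counter [-0.0006  0.0017  0.0005] 3121 net -0.0175
-50:132 -48:131 -46:132 -44:132 -42:132 -40:131 -38:128 -36:123 -34:116 -32:108 -30:100 -28:93 -26:89 -24:86 -22:85 -20:85 -18:85 -16:88 -14:93 -12:101 -10:108 -8:112 -6:114 -4:111 -2:106 0:104 2:104 4:107 6:109 8:112 10:115 12:118 14:120 16:122 18:124 20:126 22:128 24:130 26:134 28:141 30:150 32:161 34:173 36:183 38:190 40:196 42:200 44:202 46:203 48:204 50:203
```

View pics/t2.png

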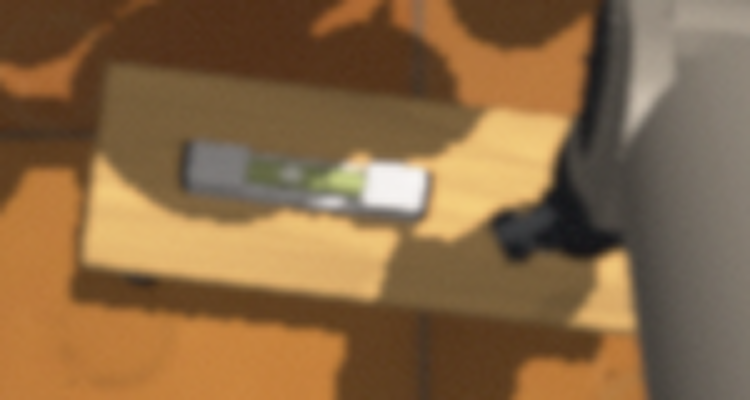

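Scene and top agree: the bubble sits about 6 mm from centre on the end away from the wheel, and the depth slope is about -0.019. That leaves about 54° clockwise.

```bash
python3 -m jog '[{"fingers":0.03,"x":0,"y":0,"z":-0.0006,"rx":0,"ry":0,"rz":10},{"fingers":0.03,"x":0,"y":0,"z":-0.0007,"rx":0,"ry":0,"rz":10},{"fingers":0.03,"x":0,"y":0,"z":-0.0007,"rx":0,"ry":0,"rz":10},{"fingers":0.03,"x":0,"y":0,"z":-0.0007,"rx":0,"ry":0,"rz":10},{"fingers":0.03,"x":0,"y":0,"z":-0.0007,"rx":0,"ry":0,"rz":10},{"fingers":0.03,"x":0,"y":0,"z":-0.0003,"rx":0,"ry":0,"rz":4},{"fingers":0.03,"x":0,"y":0,"z":0,"rx":0,"ry":0,"rz":0},{"fingers":0.03,"x":0,"y":0,"z":0,"rx":0,"ry":0,"rz":0}]' 30;
python3 -c "
from h import *
slope();print(r.get_obs()['joints'].round(2))"
```

```text
clock: 15.45
tcp_pos: [0.4809, -0.1505, 0.0838]
orientation: [-2.984, 0.839, 0.018]
contact_force: [-4.0, 14.5, 5.1]
grip_width: 0.0466
gripper_force: 38.6
top board slope [-0.0014 -0.0024  0.0744] 1858 counter [-0.0014 -0.0005 -0.0005] 5166 net -0.0
-50:120 -48:120 -46:120 -44:120 -42:117 -40:112 -38:101 -36:88 -34:77 -32:71 -30:70 -28:70 -26:69 -24:69 -22:68 -20:66 -18:64 -16:64 -14:68 -12:78 -10:91 -8:103 -6:112 -4:115 -2:113 0:106 2:96 4:87 6:87 8:95 10:107 12:116 14:120 16:122 18:123 20:125 22:127 24:129 26:141 28:164 30:194 32:221 34:232 36:236 38:237 40:237 42:238 44:238 46:238 48:239 50:239
scene board slope [-0.001  -0.0013  0.0751] 604 counter [-0.0003  0.0012  0.0004] 3074 net -0.0008
-50:133 -48:134 -46:134 -44:134 -42:133 -40:131 -38:127 -36:122 -34:114 -32:105 -30:98 -28:92 -26:89 -24:87 -22:86 -20:85 -18:84 -16:83 -14:83 -12:86 -10:91 -8:98 -6:103 -4:107 -2:109 0:108 2:106 4:104 6:104 8:105 10:108 12:112 14:116 16:118 18:120 20:121 22:122 24:124 26:128 28:135 30:145 32:157 34:170 36:180 38:187 40:190 42:191 44:191 46:191 48:192 50:192
[ 0.17  0.41  0.04  2.08 -0.1   0.67 -1.83]
```

```bash
python3 -m jog '[{"fingers":0.08,"x":0,"y":0,"z":0,"rx":0,"ry":0,"rz":0},{"fingers":0.08,"x":0,"y":0,"z":0,"rx":0,"ry":0,"rz":0},{"fingers":0.08,"x":0,"y":0,"z":0,"rx":0,"ry":0,"rz":0},{"fingers":0.08,"x":0,"y":0,"z":-0.03,"rx":0,"ry":0,"rz":0},{"fingers":0.08,"x":0,"y":0,"z":-0.05,"rx":0,"ry":0,"rz":0},{"fingers":0.01,"x":0,"y":0,"z":-0.02,"rx":0,"ry":0,"rz":0},{"fingers":0,"x":0,"y":0,"z":0,"rx":0,"ry":0,"rz":0},{"fingers":0,"x":0,"y":0,"z":0,"rx":0,"ry":0,"rz":0}]' 30;
python3 -c "
from h import *
slope();o=r.get_obs();to_tool([.502,.003,.18]);print(R.from_rotvec(o['orientation']).as_matrix().round(3))"
```

```text
clock: 16.55
tcp_pos: [0.4815, -0.1594, 0.183]
orientation: [-2.986, 0.847, 0.01]
contact_force: [-0.1, 1.5, -1.1]
grip_width: 0.0258
gripper_force: 0.0
top board slope [-0.0016 -0.0017  0.0743] 1986 counter [-0.0007 -0.0014 -0.0006] 5359 net -0.0009
-50:119 -48:119 -46:118 -44:118 -42:116 -40:111 -38:100 -36:87 -34:76 -32:71 -30:68 -28:68 -26:69 -24:68 -22:68 -20:66 -18:64 -16:63 -14:67 -12:76 -10:90 -8:102 -6:110 -4:114 -2:112 0:106 2:96 4:87 6:87 8:94 10:106 12:114 14:118 16:121 18:123 20:124 22:125 24:127 26:138 28:161 30:192 32:219 34:230 36:235 38:236 40:236 42:236 44:236 46:237 48:237 50:238
scene board slope [-0.0016 -0.001   0.0752] 616 counter [-0.0002 -0.0006  0.0002] 3075 net -0.0014
-50:133 -48:133 -46:134 -44:133 -42:132 -40:130 -38:127 -36:122 -34:114 -32:106 -30:98 -28:92 -26:89 -24:87 -22:86 -20:85 -18:83 -16:82 -14:82 -12:86 -10:91 -8:98 -6:104 -4:107 -2:109 0:108 2:107 4:105 6:104 8:105 10:108 12:112 14:116 16:118 18:120 20:121 22:122 24:125 26:128 28:134 30:144 32:157 34:169 36:180 38:186 40:190 42:191 44:191 46:191 48:192 50:192
tool shift mm [ -67.5 -148.7    8.9]
[[ 0.851 -0.525  0.003]
 [-0.525 -0.85   0.039]
 [-0.018 -0.034 -0.999]]
```

```bash
python3 -m jog '[{"fingers":0,"x":0,"y":0,"z":0,"rx":-2.0,"ry":1.0,"rz":0},{"fingers":0,"x":-0.022,"y":-0.05,"z":0,"rx":0,"ry":0,"rz":0},{"fingers":0,"x":-0.022,"y":-0.05,"z":0,"rx":0,"ry":0,"rz":0},{"fingers":0,"x":-0.022,"y":-0.05,"z":0,"rx":0,"ry":0,"rz":0},{"fingers":0,"x":0,"y":0,"z":0,"rx":0,"ry":0,"rz":0}]' 
python3 -c "
from h import *
o=r.get_obs();to_tool([.502,.004,.12]);print(R.from_rotvec(o['orientation']).as_matrix().round(3))"
```

```text
clock: 17.27
tcp_pos: [0.5046, 0.0081, 0.1828]
orientation: [-3.025, 0.844, -0.0]
contact_force: [-0.5, -1.4, -0.5]
grip_width: -0.0003
gripper_force: 0.0
tool shift mm [-0.1  4.9 62.7]
[[ 0.855 -0.518  0.   ]
 [-0.518 -0.855  0.001]
 [-0.    -0.001 -1.   ]]
```

```bash
python3 -m jog '[{"fingers":0,"x":0,"y":0.005,"z":0.03,"rx":0,"ry":0,"rz":0},{"fingers":0,"x":0,"y":0,"z":0.028,"rx":0,"ry":0,"rz":0},{"fingers":0,"x":0,"y":0,"z":0.004,"rx":0,"ry":0,"rz":0},{"fingers":0,"x":0,"y":0,"z":0,"rx":0,"ry":0,"rz":0}]'; python3 -m jog '[{"fingers":0,"x":0,"y":0,"z":0.002,"rx":0,"ry":0,"rz":0},{"fingers":0,"x":0,"y":0,"z":0,"rx":0,"ry":0,"rz":0}]';python3 -m jog '[{"fingers":0,"x":0,"y":0,"z":0.0015,"rx":0,"ry":0,"rz":0},{"fingers":0,"x":0,"y":0,"z":0,"rx":0,"ry":0,"rz":0}]'
```

```text
clock: 17.77
tcp_pos: [0.5022, -0.0019, 0.1217]
orientation: [3.021, -0.858, 0.002]
contact_force: [0.3, 0.2, 0.1]
grip_width: -0.0005
gripper_force: 0.0
clock: 18.02
tcp_pos: [0.5026, -0.0014, 0.1204]
orientation: [-3.022, 0.857, -0.005]
contact_force: [-0.2, -0.1, 0.2]
grip_width: -0.0001
gripper_force: 0.0
clock: 18.27
tcp_pos: [0.5022, -0.0014, 0.1183]
orientation: [3.022, -0.857, 0.003]
contact_force: [0.1, 0.3, -0.1]
grip_width: -0.0001
gripper_force: 0.0
```

```bash
python3 -m jog '[{"fingers":0,"x":-0.0025,"y":-0.004,"z":0.001,"rx":0,"ry":0,"rz":0},{"fingers":0,"x":0,"y":0,"z":0.001,"rx":0,"ry":0,"rz":0}]'; python3 -m jog '[{"fingers":0,"x":0,"y":0,"z":0.001,"rx":0,"ry":0,"rz":0},{"fingers":0,"x":0,"y":0,"z":0,"rx":0,"ry":0,"rz":0}]';python3 -m jog '[{"fingers":0,"x":0,"y":0,"z":0.001,"rx":0,"ry":0,"rz":0},{"fingers":0,"x":0,"y":0,"z":0,"rx":0,"ry":0,"rz":0}]'
```

```text
clock: 18.52
tcp_pos: [0.5022, 0.0039, 0.1162]
orientation: [3.023, -0.856, 0.003]
contact_force: [-0.5, -0.1, 0.0]
grip_width: 0.0001
gripper_force: 0.0
clock: 18.77
tcp_pos: [0.5021, 0.0033, 0.1151]
orientation: [3.022, -0.857, 0.003]
contact_force: [0.9, -0.3, 0.2]
grip_width: 0.0003
gripper_force: 0.0
clock: 19.02
tcp_pos: [0.5023, 0.0033, 0.115]
orientation: [3.022, -0.858, 0.003]
contact_force: [-3.1, 0.9, 8.8]
grip_width: 0.0001
gripper_force: 4.6
```

```bash
python3 -m jog '[{"fingers":0,"x":0,"y":0,"z":0.0004,"rx":0,"ry":0,"rz":0},{"fingers":0,"x":0,"y":0,"z":0,"rx":0,"ry":0,"rz":0},{"fingers":0,"x":0,"y":0,"z":0,"rx":0,"ry":0,"rz":0},{"fingers":0,"x":0,"y":0,"z":0,"rx":0,"ry":0,"rz":0}]'
python3 -c "
from h import *
slope();print(r.get_obs()['contact_force'])
im,P=cloud('top');cv2.imwrite('pics/t3.png',cv2.resize(im[170:250,220:370,::-1],(750,400),interpolation=cv2.INTER_CUBIC))"
```

```text
clock: 19.52
tcp_pos: [0.5023, 0.0032, 0.115]
orientation: [3.022, -0.858, 0.003]
contact_force: [-4.5, 0.3, 12.5]
grip_width: 0.0002
gripper_force: 6.5
top board slope [-0.0016  0.0016  0.0745] 1116 counter [-0.0009  0.0017 -0.    ] 5263 net -0.0007
-50:86 -48:88 -46:90 -44:92 -42:95 -40:96 -38:98 -36:100 -34:102 -32:104 -30:105 -28:106 -26:107 -24:107 -22:109 -20:111 -18:112 -16:112 -14:113 -12:115 -10:116 -8:117 -6:117 -4:118 -2:119 0:120 2:121 4:122 6:122 8:122 10:122 12:123 14:123 16:124 18:124 20:124 22:124 24:125 26:125 28:124 30:124 32:124 34:125 36:125 38:125 40:124 42:124 44:124 46:124 48:123 50:123
scene board slope [-0.0019 -0.0002  0.0751] 598 counter [-0.0001  0.0001  0.0003] 3100 net -0.0017
-50:133 -48:134 -46:134 -44:134 -42:133 -40:131 -38:128 -36:122 -34:114 -32:105 -30:97 -28:92 -26:89 -24:87 -22:86 -20:85 -18:84 -16:82 -14:82 -12:84 -10:88 -8:92 -6:95 -4:96 -2:95 0:94 2:93 4:92 6:92 8:92 10:96 12:102 14:109 16:114 18:117 20:120 22:122 24:125 26:129 28:135 30:145 32:157 34:168 36:178 38:185 40:188 42:189 44:189 46:190 48:190 50:191
[-3.35256951  0.56172116 13.41314902]
```

View pics/t3.png

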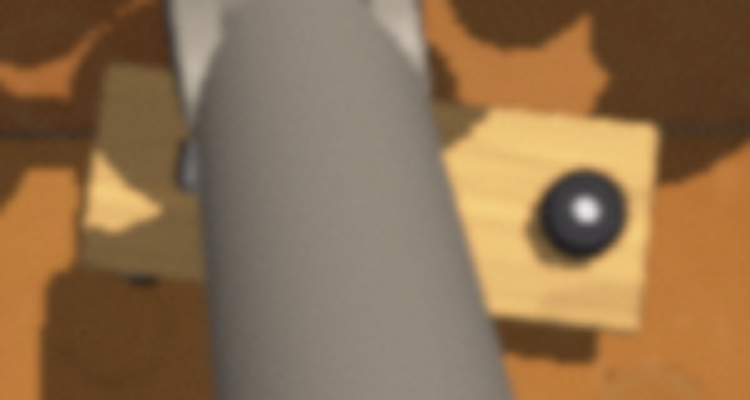

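The top view shows the arm over the level, with its left end at (188,165) and the wheel at (582,215). Slope stays near 0 and the press holds at about 13 N with the level unmoved, so I'm handing in.

```bash
python3 -c "
from bench import r
print(r.hand_in())"
```

```text
the job is handed in; nothing more can be done
None
```

The spirit level stands in the middle of the board with its bubble centred (slope within about 0.002 rad of level), and I handed the job in while pressing on it with about 13 N; the hand-in returned no verdict.

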